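Clear the jar and rack the gel cassette

TASK

First lift the amber jar off the green-framed gel cassette and set it upright, wholly on the blue mat, while the cassette stays lying on its stand. Then rack the cassette for drying: stand it upright on a short edge, fully down in the free slot of the drying rack (the one nearer the robot), about centred along the slot, and let go. Do not drop or tip the jar, do not drop the cassette, and leave everything else on the bench where it is.

Things in the scene. Friction and masses are not known exactly. Their poses are not given: they have to be found in the camera images.
- jar: Amber glass jar with white cap and label, upright cylinder, 52 mm diameter, 75 mm high, 0.17 to 0.35 kg. It starts standing on the cassette. Origin: centre of its underside, z up its axis.
- mat: Blue square mat fixed to the bench, 130 x 130 x 3 mm. Origin: centre of its underside (its top is 3 mm higher); x and y along its sides.
- cassette: Flat gel cassette, clear plates in a bright green frame: a rigid slab 100 x 64 x 10 mm, about 0.12 kg, at first lying flat on the stand. Origin: centre of its underside as it lies then (5 mm below the slab's middle); x along the 100 mm length, y across the 64 mm width, z out of the face then up. Either short edge may go down, either face may look forward.
- cassette_mid (a point): The middle of the cassette slab (50 mm from each short edge, 5 mm from each face). Axes as the cassette's.
- stand: Fixed white stand, blue band on top: column 80 (x) x 36 (y) mm, top 45 mm above the bench, foot 120 x 80 x 6 mm. The cassette lies on it, length along x (within 3 degrees), middles within 5 mm, so each long side overhangs by about 14 mm and fingers reach down past both long sides. Origin: centre of the foot's underside.
- rack: Fixed drying rack: white base 170 (x) x 80 (y) x 8 mm, two slots 95 mm apart along x. Each runs along y between two orange rails 6 mm thick, 46 mm long, tops 38 mm above the bench, 13 mm apart (3 mm of play for the cassette). Fingers holding its long sides pass outside the rails' ends. Origin: centre of the base's underside; -x to the free slot, roughly to the robot.
- free_slot (a point): Middle of the floor of the free slot, 8 mm above the bench. x across the 13 mm gap, y along the slot, z up. A cassette fully home on a short edge has its middle 50 mm above this point; it may lean by the slot's play (about 6 degrees).
- stored_cassette: Grey-framed cassette, 64 mm wide, 100 mm high, 10 mm thick, standing loose in the rack's other slot, 95 mm behind the free one, its top 108 mm above the bench. Origin: centre of its lower edge. To be left alone.
- timer: White bench timer, 60 x 75 x 18 mm, lying flat. Origin: centre of its underside. Bystander.
- beaker: Glass beaker, 70 mm diameter, 70 mm high. Origin: centre of its underside. Bystander.
Things that resemble listed ones, but are neither listed nor needed, are in the scene too. What is shaped like the jar but brown is not meant.

How it is judged:
By the outcome, as a careful person would: the job done as asked, in the order asked, and still so for the second after the job is handed in, with the robot touching nothing.
It also fails if it takes over 58 s, if anything falls off the work surface, if the arm or the gripper's body presses on something with over 40 N, if the wrist force passes 120 N, or if a joint passes its speed limit or range.

ROBOT

A 6-joint arm with a two-finger parallel gripper is mounted at the origin on the work surface. World frame = base frame: x ahead of the robot, y to its left, z up, the work surface at z = 0. Lengths are in mm, angles in rad, forces in N, time in s.
With the tool pointing down it reaches from about 350 to 950 mm from the base axis. Payload 17.4 kg.
Tool frame: the origin (TCP) lies at the very end of the fingers, on their centre line; the grasp point (between the pads) lies 19 mm behind it; z points along the fingers, y is the line along which they close (so a half turn about z gives the same grasp; the last joint's range is limited). The gripper opens to 93 mm and grips with 3 to 60 N. Pads are 15 mm wide; open, the fingers measure 128 mm over their backs; the gripper's body (75 mm by 188 mm) begins 65 mm behind the grasp point.
Start: joints at [1.098, 0.116, 1.442, -0, 1.584, -0.038], TCP at [284.338, 612.196, 218.646] pointing down, gripper open.
Joint ranges: [-2.83, 2.83], [-0.83, 2.19], [0.07, 2.5], [-1.14, 4.28], [0.01, 3], [-2.97, 2.97]. Speed limits (rad/s): [1.89, 1.89, 2.22, 3.14, 3.14, 3.14].

INTERFACE

Orientations are given as a unit quaternion [w, x, y, z].
In Python, from bench import arm gives the robot as it stands. The module is installed in compiled form; this text tells all that it offers.
- The arm moves only by the tool arm_command, never from a script. Its argument "commands" is a list of rows, each a list of 6 numbers: the shift along the tool's x, y, z scaled (see below), then the turn, a rotation vector about the tool's x, y, z scaled (see below). A call has exactly 8 rows; each row is the pose to reach, as a shift and turn from the pose commanded when the call began, along the tool's axes at that moment, turning the shorter way round; what a row does not reach only later rows make up. The controller multiplies each number of a shift by 0.3 m and each number of a turn by 360 degrees. A row lasts 1/12 s, in which the tool goes at most 41.7 mm and 7.16 degrees, less where a joint would pass 70% of its speed; a pose out of reach is approached as far as the arm can. A call with a number of a shift or a turn outside -1 to 1 is refused whole. A call with a gripper value outside its range is refused whole. "fingers" is the opening, from 0 (shut) to 1 (fully open), set as the call begins (left out, the last holds). The fingers move at their own pace and stop on an object; "squeeze" is the grip in N (left out, the last holds). Time passes only in rows, so rows that repeat a pose let the fingers close, or fill a call up. It gives the time, the measured TCP pose, the force, the opening and the grip force at its end, in the units of the state.
- arm.state(): the state, without advancing time (a new reading comes with each control period).
- arm.read_camera(name): name is "scene" or "top" or "wrist"; returns a dict with "img" (400x640x3 uint8, blue, green, red), "fx", "fy", "cx", "cy" (pixels), "R" (3x3) and "t" (3): a world point X has camera coordinates R X + t. Camera axes: x right, y down, z forward; pixel columns grow to the right and rows downward; lengths in mm; the calibration is good to about 2 mm. The wrist camera is an equidistant fisheye: a pixel r from the principal point sees the ray r / f radians off the axis. A picture is of the moment at which its call begins. There is no depth.
- arm.sign_off(): hands the job in; it is judged then, once.
Trained networks look in the newest picture that a camera, given by its name, has taken for a name from the list of things; names that differ only in an ending like _2 or _b are one class to them, and where a whole thing is asked for, a point or a joint stands for the part that bears it (a point fixed in the world has none). Each returns a list of dicts, best first, with "p" (0 to 1); they miss things now and then, are a little off and sometimes report something else, mostly with a low value. They report only what shows in the picture. A call takes as long as a camera call. They do not tell look-alikes from the thing itself.
- arm.search_frame(camera, label): "location" ([x, y, z] in mm, in world coordinates, good to about 4 mm: the middle of the surface that is visible of it).
- arm.trace(camera, label): "region" (400x640 bool, what is visible of it).
- arm.tip_of(camera, label): "location" ([x, y, z] in mm, in world coordinates, good to about 4 mm: a listed point, or the origin of a listed thing).
The state is a dict: "time": time; "joint_positions": joint angles; "qd": joint speeds; "tau": joint torques, N m; "tcp_pos": TCP position; "eef_rot": TCP orientation; "ft_force": force on the tool from outside, world axes, zero at the start; "ft_torque": the same for the moment, N m; "grip_width": finger opening in mm; "grip_force": force on a finger pad.
Only numpy, scipy, OpenCV 4.12 (cv2) and the standard library are available. Lean on these libraries where they do the work, as an engineer would, in place of code of your own. Each camera call takes 0.05 s, during which the arm holds its last target. There are 200 camera calls.

## Working session

There is one attempt and no reset: what is moved stays moved. The work goes in short steps, Python scripts to look and compute and a tool call to move; the robot and the scene stay as the last step left them, time stands still between calls to the robot, and variables do not carry over. Pictures are saved under pics/ and viewed, at most 10 in all, crops included, and the job is handed in when it is done.

Besides the shell and the picture viewer there is one more tool, called after ">>>" by a JSON object that holds its "op" and its "data", one argument or row to a line. arm_command: Moves the arm, as the interface text tells. Shifts and turns lie within -1 to 1; 1 stands for 0.3 m of shift or 360 degrees of turn. Its arguments: {"type":"object","properties":{"commands":{"type":"array"},"fingers":{"type":"number"},"squeeze":{"type":"number"}},"required":["commands"]}

```bash
mkdir -p pics; python3 - <<'E'
from bench import arm
import cv2,numpy as np
ims=[]
for c in ["scene","top"]:
    r=arm.read_camera(c); cv2.imwrite(f"pics/{c}0.png",r["img"])
    print(c,r["fx"],r["cx"],r["cy"],np.round(-r["R"].T@r["t"],0))
    for l in ["jar","mat","cassette","cassette_mid","stand","rack","free_slot","stored_cassette","timer","beaker"]:
        print(c,l,[(np.round(d["location"]).tolist(),round(d["p"],2)) for d in arm.tip_of(c,l)[:3]])
s=arm.state();print(s["time"],s["tcp_pos"],s["eef_rot"],s["grip_width"],s["ft_force"])
E
```

```text
scene 462.4167787377214 334.7899814300588 196.8573330464779 [1151. -329. 1180.]
scene jar [([359.0, -246.0, 2.0], 0.96), ([507.0, -338.0, 3.0], 0.78), ([500.0, -224.0, 55.0], 0.73)]
scene mat [([640.0, 32.0, 1.0], 0.94)]
scene cassette [([482.0, -226.0, 41.0], 0.56)]
scene cassette_mid [([491.0, -225.0, 54.0], 0.89)]
scene stand [([484.0, -230.0, -1.0], 0.61), ([584.0, 195.0, 7.0], 0.17)]
scene rack [([534.0, 200.0, -6.0], 0.84)]
scene free_slot [([532.0, 201.0, -3.0], 0.59), ([486.0, 219.0, 6.0], 0.57)]
scene stored_cassette [([582.0, 198.0, 6.0], 0.96), ([564.0, 429.0, -2.0], 0.44)]
scene timer [([405.0, 10.0, -2.0], 0.89)]
scene beaker [([565.0, 429.0, -1.0], 0.8), ([481.0, -226.0, 41.0], 0.4)]
top 478.4476795766524 321.89438940857826 198.23079773160487 [ 340.   44. 1217.]
top jar [([358.0, -247.0, 0.0], 0.9), ([498.0, -225.0, 56.0], 0.86), ([458.0, -103.0, 3.0], 0.83)]
top mat [([639.0, 32.0, -1.0], 0.64)]
top cassette [([484.0, -229.0, 42.0], 0.81)]
top cassette_mid [([486.0, -226.0, 50.0], 0.81)]
top stand [([481.0, -228.0, -1.0], 0.8)]
top rack [([534.0, 201.0, -0.0], 0.64)]
top free_slot [([492.0, 221.0, 6.0], 0.74)]
top stored_cassette [([580.0, 193.0, 5.0], 0.7), ([481.0, -229.0, -1.0], 0.48)]
top timer [([402.0, 8.0, -3.0], 0.86)]
top beaker [([565.0, 427.0, -0.0], 0.71)]
1.1 [284.32284325 612.20383466 218.65376904] [-1.18868932e-07  2.15666373e-01  9.76467109e-01  1.00322473e-05] 92.84640018109087 [-0.30850763 -0.43940945 -0.09444437]
```

View pics/scene0.png

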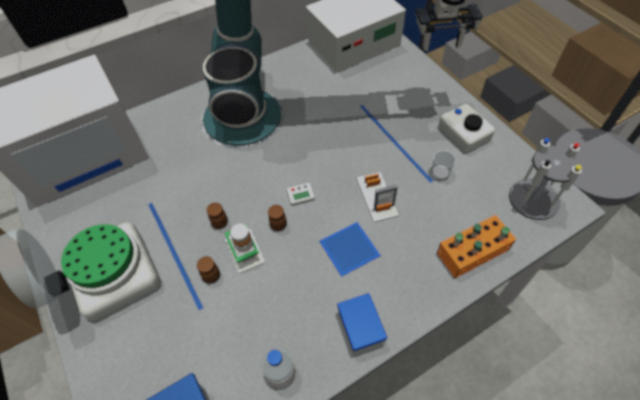

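View pics/top0.png

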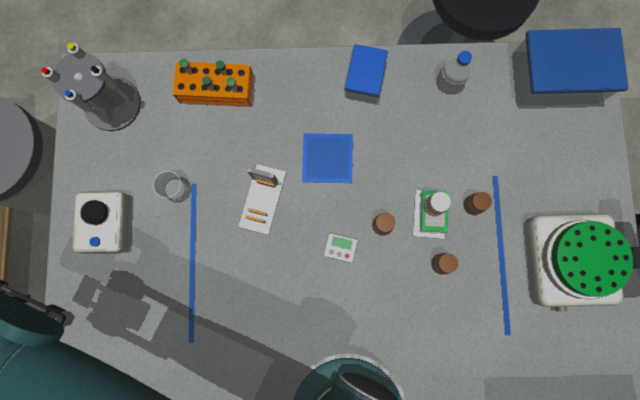

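The scene shows the white-capped jar on the green cassette (top view about 438,203), with three brown decoys around it. The rack is at about (262,200) with its free slot near (257,215), and the mat is at about (328,158). I'll write helpers and measure the yaws.

```bash
cat > h.py <<'E'
from bench import arm
import cv2,numpy as np
from scipy.spatial.transform import Rotation as Ro
np.set_printoptions(precision=4,suppress=True)
def rot(q): return Ro.from_quat(np.roll(q,-1))
def tool(yaw=0,tilt=0):
    """yaw: world yaw(deg) of closing axis frame; tilt>0: tool points forward (+x of yaw frame) from down"""
    t=np.radians(tilt); z=[np.sin(t),0,-np.cos(t)]; y=[0,1,0]
    return Ro.from_euler('z',yaw,degrees=True)*Ro.from_matrix(np.array([np.cross(y,z),y,z]).T)
def cmd(p,R,p0=None,R0=None):
    s=arm.state()
    p0=s["tcp_pos"] if p0 is None else p0; R0=rot(s["eef_rot"]) if R0 is None else R0
    d=R0.inv().apply(np.array(p)-p0)/300; w=(R0.inv()*R).as_rotvec()/(2*np.pi)
    print("row",np.r_[d,w],"rows need",np.linalg.norm(d)*300/41.7,np.linalg.norm(w)*360/7.16)
def proj(r,X):
    X=np.atleast_2d(X)@r["R"].T+r["t"]; return np.c_[r["fx"]*X[:,0]/X[:,2]+r["cx"],r["fy"]*X[:,1]/X[:,2]+r["cy"]]
def onplane(r,uv,z,fish=False):
    uv=np.atleast_2d(uv).astype(float); a=(uv-[r["cx"],r["cy"]])/[r["fx"],r["fy"]]
    if fish:
        th=np.linalg.norm(a,axis=1,keepdims=True); d=np.c_[a/np.maximum(th,1e-9)*np.sin(th),np.cos(th)]
    else: d=np.c_[a,np.ones(len(a))]
    d=d@r["R"]; c=-r["R"].T@r["t"]; return c+d*((z-c[2])/d[:,2])[:,None]
def rect(cam,label,z,mask=None,r=None):
    r=r or arm.read_camera(cam)
    if mask is None:
        o=arm.trace(cam,label); 
        if not o: print("none",label); return
        mask=o[0]["region"]
    c=max(cv2.findContours(mask.astype(np.uint8),0,1)[0],key=cv2.contourArea)[:,0]
    P=onplane(r,c,z,cam=="wrist")[:,:2].astype(np.float32)
    m=cv2.minAreaRect(P); print(cam,label,np.round(m[0],1),np.round(m[1],1),round(m[2],1)); return m
E
python3 - <<'E'
from h import *
for c in ["top","scene"]:
    for l,z in [("mat",3),("cassette",55),("rack",8),("stand",6)]: rect(c,l,z)
cmd([410,330,260],tool(0,0)); cmd([400,200,260],tool(0,0),[410,330,260],tool(0,0))
E
```

```text
top mat [638.4  31. ] [131.1 130.9] 88.4
top cassette [ 484.6 -225.9] [ 65.8 101.5] 85.3
top rack [532.4 202.3] [ 83.2 172.3] 73.2
top stand [ 481.9 -223. ] [ 78.3 124.4] 86.9
scene mat [638.7  29.7] [129.4 130.9] 87.3
scene cassette [ 487.5 -230. ] [ 63.3 107.5] 85.1
scene rack [534.3 197.9] [ 83.3 176.8] 74.5
scene stand [ 528.9 -231.7] [77.2 32.9] 84.6
row [-0.7761 -0.6767 -0.1378 -0.      0.     -0.0692] rows need 7.474047153617306 3.4793133011972475
row [ 0.0333 -0.4333  0.      0.      0.      0.    ] rows need 3.1267157818717743 0.0
```

>>> {"op": "arm_command", "data": {
  "commands": [
    [-0.776,-0.677,-0.138,0,0,-0.069],
    [-0.776,-0.677,-0.138,0,0,-0.069],
    [-0.776,-0.677,-0.138,0,0,-0.069],
    [-0.776,-0.677,-0.138,0,0,-0.069],
    [-0.776,-0.677,-0.138,0,0,-0.069],
    [-0.776,-0.677,-0.138,0,0,-0.069],
    [-0.776,-0.677,-0.138,0,0,-0.069],
    [-0.776,-0.677,-0.138,0,0,-0.069]
  ],
  "fingers": 1
}}

```text
time: 2.57
tcp_pos: [411.1, 326.7, 261.2]
eef_rot: [0.001, 0.001, 1.0, 0.0]
ft_force: [0.0, -0.2, 0.0]
grip_width: 93.2
grip_force: 0.0
```

>>> {"op": "arm_command", "data": {
  "commands": [
    [0.033,-0.433,0,0,0,0],
    [0.033,-0.433,0,0,0,0],
    [0.033,-0.433,0,0,0,0],
    [0.033,-0.433,0,0,0,0],
    [0.033,-0.433,0,0,0,0],
    [0.033,-0.433,0,0,0,0],
    [0.033,-0.433,0,0,0,0],
    [0.033,-0.433,0,0,0,0]
  ]
}}

```text
time: 3.23
tcp_pos: [399.9, 201.1, 259.8]
eef_rot: [-0.0, -0.0, 1.0, -0.0]
ft_force: [0.1, 0.6, 0.4]
grip_width: 93.2
grip_force: 0.0
```

```bash
python3 - <<'E'
from h import *
s=arm.state();print(s["time"],s["tcp_pos"],s["eef_rot"],s["joint_positions"],s["ft_force"])
r=arm.read_camera("wrist");cv2.imwrite("pics/w1.png",r["img"]);print(r["fx"],r["cx"],r["cy"],-r["R"].T@r["t"],r["R"])
rect("wrist","rack",8,r=r); rect("wrist","mat",3,r=r)
for l in ["free_slot","rack","stored_cassette"]: print(l,[(np.round(d["location"]).tolist(),round(d["p"],2)) for d in arm.tip_of("wrist",l)[:2]])
cmd([495,-226,190],tool(-5,0))
E
```

```text
3.2333 [399.8576 201.1224 259.8098] [-0.0003 -0.0001  1.     -0.    ] [ 0.4089 -0.3989  1.8377  0.0002  1.7034 -1.1621] [0.0868 0.64   0.4389]
309.70691628693146 323.29134354970523 202.96680951332021 [322.7416 201.525  426.7188] [[-0.0006  1.      0.0005]
 [ 0.9611  0.0004  0.2762]
 [ 0.2762  0.0006 -0.9611]]
wrist rack [530.  203.5] [ 80.9 167.1] 74.2
wrist mat [684.8  45.7] [102.9  40.6] 89.6
free_slot [([486.0, 213.0, 4.0], 0.74)]
rack [([533.0, 201.0, -6.0], 0.72), ([489.0, 216.0, 4.0], 0.27)]
stored_cassette [([582.0, 194.0, 9.0], 0.89)]
row [-0.3182 -1.4211  0.2332 -0.     -0.      0.0138] rows need 10.610650623773973 0.6933237193811485
```

View pics/w1.png

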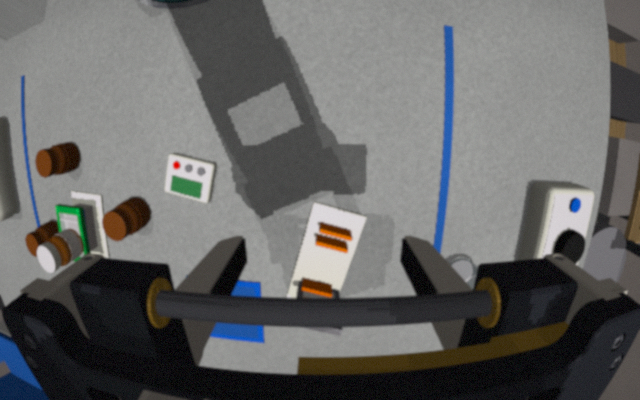

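The wrist view shows the rack near (330,245), with the free slot between two orange rails at (335,230) and (331,243). The stored cassette is partly hidden by the gripper. I'll measure the rails and fit the arm geometry.

```bash
python3 - <<'E'
from h import *
r=arm.read_camera("wrist");I=r["img"]
cv2.imwrite("pics/w1c.png",cv2.resize(I[200:260,295:375],None,fx=9,fy=9,interpolation=cv2.INTER_CUBIC))
hsv=cv2.cvtColor(I,cv2.COLOR_BGR2HSV); m=((hsv[...,0]<22)&(hsv[...,1]>130)).astype(np.uint8); m[:200]=0;m[260:]=0;m[:,:295]=0;m[:,375:]=0
n,L,S,C=cv2.connectedComponentsWithStats(m)
for i in range(1,n):
    if S[i,4]>30:
        print(S[i],C[i]); ys,xs=np.where(L==i)
        for col in range(xs.min()+2,xs.max(),6):
            print(col,ys[xs==col].min(),ys[xs==col].max(),I[ys[xs==col].min()-1:ys[xs==col].max()+2,col,2])
    
E
```

```text
[321 224  31  16 280] [335.525  231.5893]
323 224 233 [112  90  87  89  97 126 174 204 217 216 205 186]
329 226 234 [109  95  84  81  96 126 172 211 218 217 199]
335 227 236 [126  95  81  83  86 105 152 200 221 221 209 178]
341 229 238 [101  86  77  81  89 120 166 201 217 214 197 157]
347 231 239 [ 94  86  82  81  98 137 182 211 221 217 209]
[317 236  31  16 288] [331.7847 243.4757]
319 236 244 [101  85  83  81  82  98 137 182 215 219 217]
325 237 246 [108  90  85  82  85  87 111 159 205 221 219 215]
331 239 247 [ 96  83  82  83  85  96 133 187 211 220 220]
337 240 249 [123  89  83  83  80  88 103 143 187 214 216 214]
343 242 251 [104  87  79  82  82  90 123 175 210 219 219 216]
```

View pics/w1c.png

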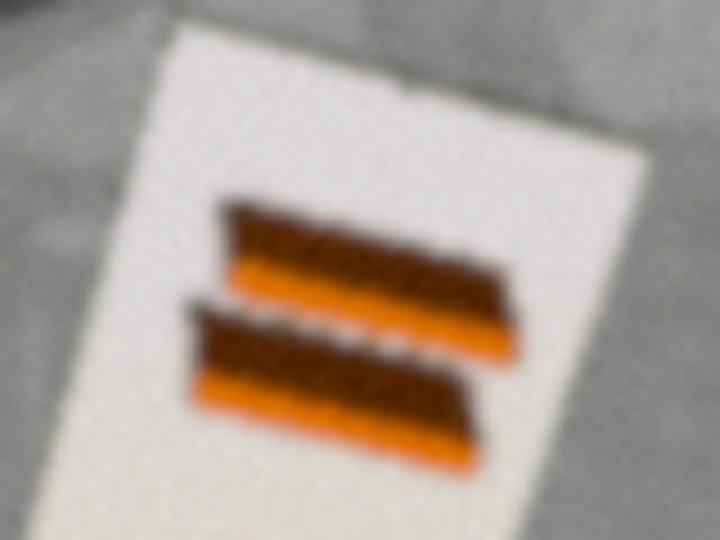

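The crop shows the two rails; their bright bands are the tops, with corners at about (228,262)-(518,330) for the near rail and (190,405)-(476,475) for the far one.

```bash
python3 - <<'E'
from h import *
r=arm.read_camera("wrist")
c=(np.array([[228,262],[519,327],[225,292],[516,364],[193,377],[481,437],[190,405],[476,475]])+.5)/9-.5+[295,200]
P=onplane(r,c,38,True)[:,:2];print(P)
m=P.mean(0);print("slot",m)
for a,b in [(0,1),(2,3),(4,5),(6,7)]:
    d=P[a]-P[b]; print(np.linalg.norm(d),np.degrees(np.arctan2(d[1],d[0]))+0)
e=(np.array([[180,22],[650,152]])+.5)/9-.5+[295,200]
Q=onplane(r,e,8,True)[:,:2];d=Q[0]-Q[1];print("base near edge",Q,np.linalg.norm(d),np.degrees(np.arctan2(d[1],d[0])))
n=(P[4:].mean(0)-P[:4].mean(0));print(n,np.linalg.norm(n))
E
```

```text
[[470.4072 196.3776]
 [481.042  240.1981]
 [475.2164 195.9094]
 [487.1066 239.9361]
 [489.0744 191.0021]
 [499.2309 234.9524]
 [493.7175 190.5052]
 [505.6712 234.3691]]
slot [487.6833 215.4063]
45.09247044879112 -103.64133821485325
45.6040789153508 -105.11314144588864
45.10866144096004 -103.01210395685429
45.463546029489095 -105.24401502152969
base near edge [[441.7443 188.6826]
 [463.3308 263.3892]] 77.7627576409816 -106.1166688921451
[18.4805 -5.3981] 19.25270904117487
```

>>> {"op": "arm_command", "data": {
  "commands": [
    [-0.16,-0.8,0.0,0,0,0.014],
    [-0.16,-0.8,0.0,0,0,0.014],
    [-0.16,-0.8,0.0,0,0,0.014],
    [-0.16,-0.8,0.0,0,0,0.014],
    [-0.16,-0.8,0.0,0,0,0.014],
    [-0.16,-0.8,0.0,0,0,0.014],
    [-0.16,-0.8,0.0,0,0,0.014],
    [-0.16,-0.8,0.0,0,0,0.014]
  ]
}}

```text
time: 4.3
tcp_pos: [447.6, -41.6, 259.8]
eef_rot: [-0.0, 0.046, 0.999, 0.0]
ft_force: [0.3, -0.0, -0.2]
grip_width: 92.7
grip_force: 0.0
```

```bash
python3 - <<'E'
from h import *
s=arm.state();print(s["time"],s["tcp_pos"],s["joint_positions"])
cmd([410,-226,250],tool(-5,0))
E
```

```text
4.3 [447.5867 -41.579  259.8171] [-0.1494 -0.3944  1.8344  0.0001  1.7022 -1.6273]
row [ 0.0677 -0.6237  0.0327  0.     -0.0001 -0.0009] rows need 4.519619770257564 0.04529246236782924
```

>>> {"op": "arm_command", "data": {
  "commands": [
    [0.068,-0.624,0.03,0,0,0],
    [0.068,-0.624,0.03,0,0,0],
    [0.068,-0.624,0.03,0,0,0],
    [0.068,-0.624,0.03,0,0,0],
    [0.068,-0.624,0.03,0,0,0],
    [0.068,-0.624,0.03,0,0,0],
    [0.068,-0.624,0.03,0,0,0],
    [0.068,-0.624,0.03,0,0,0]
  ]
}}

```text
time: 4.97
tcp_pos: [411.0, -223.5, 251.2]
eef_rot: [0.0, 0.044, 0.999, 0.0]
ft_force: [-0.1, -0.0, 0.5]
grip_width: 92.9
grip_force: 0.0
```

```bash
python3 - <<'E'
from h import *
s=arm.state();print(s["time"],s["tcp_pos"],s["joint_positions"])
r=arm.read_camera("wrist");I=r["img"];cv2.imwrite("pics/w2.png",cv2.resize(I[130:330,220:440],None,fx=3.5,fy=3,interpolation=cv2.INTER_CUBIC))
rect("wrist","cassette",55,r=r); rect("wrist","stand",6,r=r)
for l in ["jar","cassette","cassette_mid"]: print(l,[(np.round(d["location"]).tolist(),round(d["p"],2)) for d in arm.tip_of("wrist",l)[:4]])
# cap: white blob of jar top at z=130
for c in ["top","wrist"]:
  q=arm.read_camera(c) 
  for d in arm.trace(c,"jar")[:4]:
    m=d["region"].astype(np.uint8); hs=cv2.cvtColor(q["img"],cv2.COLOR_BGR2HSV); w=(m>0)&(hs[...,1]<50)&(hs[...,2]>130)
    if w.sum()>30:
        k=max(cv2.findContours(w.astype(np.uint8),0,1)[0],key=cv2.contourArea)[:,0]
        P=onplane(q,k,130,c=="wrist")[:,:2].astype(np.float32); print(c,cv2.minEnclosingCircle(P),w.sum())
E
```

```text
4.9667 [ 410.9657 -223.482   251.1684] [-0.5528 -0.3517  1.817   0.0003  1.6762 -2.0354]
wrist cassette [ 484.9 -226.5] [ 65.5 103.5] 85.3
wrist stand [ 467.7 -222.1] [79.1 86.3] 83.8
jar [([358.0, -247.0, -4.0], 0.85), ([457.0, -101.0, -2.0], 0.7), ([484.0, -229.0, 46.0], 0.65), ([497.0, -223.0, 57.0], 0.59)]
cassette [([489.0, -228.0, 46.0], 0.81)]
cassette_mid [([488.0, -226.0, 49.0], 0.9)]
top ((497.32550048828125, -223.28062438964844), 22.15874671936035) 247
```

View pics/w2.png

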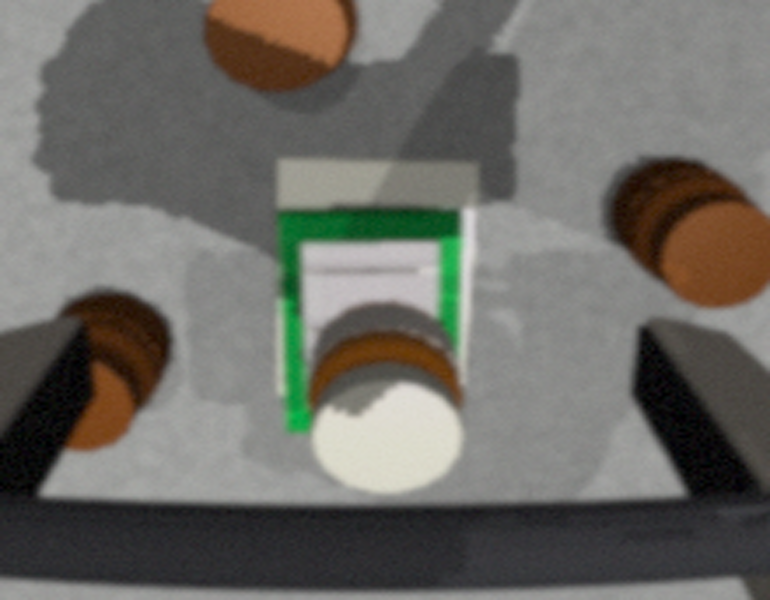

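The wrist crop shows the white-capped jar standing on the cassette, cap centre at about (388,435) in the crop, i.e. pixel (331,275). The brown decoys stay clear of the fingers.

```bash
python3 - <<'E'
from h import *
r=arm.read_camera("wrist");print(onplane(r,[[388/3.5+220,435/3+130],[313/3.5+220,435/3+130],[463/3.5+220,435/3+130]],130,True))
cmd([497.5,-223.5,200],tool(-5,0)); cmd([497.5,-223.5,80],tool(-5,0),[497.5,-223.5,200],tool(-5,0))
J=np.array([[1.098,.116,1.442,1.584],[.4089,-.3989,1.8377,1.7034],[-.1494,-.3944,1.8344,1.7022],[-.5528,-.3517,1.817,1.6762]])
P=np.array([[284.338,612.196,218.646],[399.8576,201.1224,259.8098],[447.5867,-41.579,259.8171],[410.9657,-223.482,251.1684]])
A=[];b=[]
for j,p in zip(J,P):
    s2,c2,s3,c3=np.sin(j[1]),np.cos(j[1]),np.sin(j[1]+j[2]),np.cos(j[1]+j[2])
    rr=p[0]*np.cos(j[0])+p[1]*np.sin(j[0]); lat=-p[0]*np.sin(j[0])+p[1]*np.cos(j[0]); print("lat",lat,j[1]+j[2]+j[3])
    A+= [[1,0,s2,s3,c3],[0,1,c2,c3,-s3]]; b+=[rr,p[2]]
x,res,rk,sv=np.linalg.lstsq(np.array(A),np.array(b),rcond=None);print(x,rk,np.array(A)@x-b,sv)
A=np.array(A)[:,1:4];x=np.linalg.lstsq(A,np.array(b),rcond=None)[0];print(x,A@x-b)
E
```

```text
[[ 495.9899 -223.4179  130.    ]
 [ 494.0198 -246.0035  130.    ]
 [ 498.2462 -200.7707  130.    ]]
row [-0.2882  0.0293  0.1703  0.      0.     -0.0003] rows need 2.417337024111787 0.015018659300404108
row [0.  0.  0.4 0.  0.  0. ] rows need 2.877697841726619 0.0
lat 25.634699726418972 3.1420000000000003
lat 25.5581321803883 3.1422
lat 25.505138732117622 3.1422
lat 25.590615450511194 3.1414999999999997
[   3.4639 -175.7394  456.8723  617.3651   67.3328] 5 [ 0.0002 -0.011   0.0099 -0.0401 -0.0074  0.0019 -0.0027  0.0492] [3.4493 2.8276 0.3197 0.069  0.0102]
[-228.9066  441.667   623.4305] [-0.0202 -0.8765 -0.3974  0.3265 -0.3967  0.3454  0.7131  0.2045]
```

>>> {"op": "arm_command", "data": {
  "commands": [
    [-0.287,0.029,0.17,0,0,0],
    [-0.287,0.029,0.17,0,0,0],
    [-0.287,0.029,0.17,0,0,0],
    [-0.287,0.029,0.17,0,0,0],
    [-0.287,0.029,0.3,0,0,0],
    [-0.287,0.029,0.4,0,0,0],
    [-0.287,0.029,0.5,0,0,0],
    [-0.287,0.029,0.57,0,0,0]
  ]
}}

```text
time: 6.18
tcp_pos: [496.0, -223.4, 77.9]
eef_rot: [-0.001, 0.045, 0.999, 0.0]
ft_force: [-0.9, 0.3, -0.5]
grip_width: 92.9
grip_force: 0.0
```

>>> {"op": "arm_command", "data": {
  "commands": [
    [0,0,0,0,0,0],
    [0,0,0,0,0,0],
    [0,0,0,0,0,0],
    [0,0,0,0,0,0],
    [0,0,0,0,0,0],
    [0,0,0,0,0,0],
    [0,0,0,0,0,0],
    [0,0,0,0,0,0]
  ],
  "fingers": 0,
  "squeeze": 20
}}

```text
time: 6.85
tcp_pos: [497.4, -223.7, 80.8]
eef_rot: [0.0, 0.045, 0.999, -0.0]
ft_force: [-0.9, -0.1, 7.2]
grip_width: 51.5
grip_force: 20.0
```

>>> {"op": "arm_command", "data": {
  "commands": [
    [0,0,-0.02,0,0,0],
    [0,0,-0.06,0,0,0],
    [0,0,-0.11,0,0,0],
    [0,0,-0.16,0,0,0],
    [0,0,-0.2,0,0,0],
    [0,0,-0.2,0,0,0],
    [0,0,-0.2,0,0,0],
    [0,0,-0.2,0,0,0]
  ]
}}

```text
time: 7.52
tcp_pos: [496.8, -223.5, 139.3]
eef_rot: [-0.0, 0.045, 0.999, 0.0]
ft_force: [-0.5, -0.2, -4.2]
grip_width: 51.4
grip_force: 20.0
```

```bash
python3 - <<'E'
from h import *
s=arm.state();print(s["time"],s["tcp_pos"],s["ft_force"],s["grip_width"])
p1=[570,-90,140];p2=[638.5,31,100]
cmd(p1,tool(-5,0)); cmd(p2,tool(-5,0),p1,tool(-5,0)); cmd([638.5,31,28],tool(-5,0),p2,tool(-5,0))
rect("top","cassette",55)
E
```

```text
7.5167 [ 496.8043 -223.5323  139.3113] [-0.5038 -0.2042 -4.1669] 51.364948154144344
row [-0.2033  0.4651 -0.0023  0.0001 -0.0001 -0.0003] rows need 3.651778805510081 0.0173184249431334
row [-0.1923  0.4217  0.1333  0.      0.      0.    ] rows need 3.4696228963146183 0.0
row [0.   0.   0.24 0.   0.   0.  ] rows need 1.7266187050359714 0.0
top cassette [ 466.4 -248.4] [17.  24.7] 86.2
```

>>> {"op": "arm_command", "data": {
  "commands": [
    [-0.02,0.046,0,0,0,0],
    [-0.06,0.137,0,0,0,0],
    [-0.11,0.247,0,0,0,0],
    [-0.165,0.37,0,0,0,0],
    [-0.22,0.493,0,0,0,0],
    [-0.275,0.616,0,0,0,0],
    [-0.32,0.718,0,0,0,0],
    [-0.355,0.796,0,0,0,0]
  ]
}}

```text
time: 8.28
tcp_pos: [625.1, 7.4, 139.0]
eef_rot: [-0.001, 0.044, 0.999, 0.0]
ft_force: [1.2, -0.5, -3.8]
grip_width: 51.2
grip_force: 20.0
```

>>> {"op": "arm_command", "data": {
  "commands": [
    [-0.025,0.055,0,0,0,0],
    [-0.041,0.091,0.03,0,0,0],
    [-0.041,0.091,0.1,0,0,0],
    [-0.041,0.091,0.17,0,0,0],
    [-0.041,0.091,0.24,0,0,0],
    [-0.041,0.091,0.3,0,0,0],
    [-0.041,0.091,0.32,0,0,0],
    [-0.041,0.091,0.32,0,0,0]
  ]
}}

```text
time: 8.95
tcp_pos: [637.8, 30.4, 41.5]
eef_rot: [-0.002, 0.045, 0.999, -0.0]
ft_force: [0.2, -0.3, -3.0]
grip_width: 50.8
grip_force: 20.0
```

```bash
python3 - <<'E'
from h import *
s=arm.state();print(s["time"],s["tcp_pos"],s["ft_force"],s["grip_width"])
cmd([638.5,31,28],tool(-5,0))
rect("top","cassette",55)
E
```

```text
8.95 [637.8304  30.4192  41.499 ] [ 0.1626 -0.3293 -2.9674] 50.79755900707304
row [-0.0022  0.0021  0.045  -0.0001 -0.0006 -0.0004] rows need 0.3244133625223616 0.03521795912338525
top cassette [ 485.3 -227.1] [ 68.1 103.2] 85.3
```

>>> {"op": "arm_command", "data": {
  "commands": [
    [0,0,0.008,0,0,0],
    [0,0,0.016,0,0,0],
    [0,0,0.024,0,0,0],
    [0,0,0.03,0,0,0],
    [0,0,0.035,0,0,0],
    [0,0,0.04,0,0,0],
    [0,0,0.043,0,0,0],
    [0,0,0.043,0,0,0]
  ]
}}

```text
time: 9.72
tcp_pos: [639.0, 30.8, 30.9]
eef_rot: [-0.0, 0.045, 0.999, -0.0]
ft_force: [0.5, 0.4, -3.3]
grip_width: 51.2
grip_force: 20.0
```

>>> {"op": "arm_command", "data": {
  "commands": [
    [0,0,0.002,0,0,0],
    [0,0,0.004,0,0,0],
    [0,0,0.006,0,0,0],
    [0,0,0.008,0,0,0],
    [0,0,0.009,0,0,0],
    [0,0,0.01,0,0,0],
    [0,0,0.01,0,0,0],
    [0,0,0.01,0,0,0]
  ]
}}

```text
time: 10.38
tcp_pos: [639.2, 30.8, 28.8]
eef_rot: [0.0, 0.045, 0.999, 0.0]
ft_force: [-4.2, -0.6, 5.7]
grip_width: 51.0
grip_force: 20.0
```

>>> {"op": "arm_command", "data": {
  "commands": [
    [0,0,0,0,0,0],
    [0,0,0,0,0,0],
    [0,0,0,0,0,0],
    [0,0,0,0,0,0],
    [0,0,0,0,0,0],
    [0,0,-0.02,0,0,0],
    [0,0,-0.1,0,0,0],
    [0,0,-0.2,0,0,0]
  ],
  "fingers": 1
}}

```text
time: 11.05
tcp_pos: [638.0, 30.8, 87.1]
eef_rot: [-0.002, 0.045, 0.999, -0.0]
ft_force: [0.3, 0.5, -0.8]
grip_width: 92.5
grip_force: 0.0
```

>>> {"op": "arm_command", "data": {
  "commands": [
    [0,0,-0.1,0,0,0],
    [0,0,-0.2,0,0,0],
    [0,0,-0.3,0,0,0],
    [0,0,-0.4,0.0,0.02,0],
    [0,0,-0.4,0,0.04,0],
    [0,0,-0.4,0,0.06,0],
    [0,0,-0.4,0,0.07,0],
    [0,0,-0.4,0,0.07,0]
  ]
}}

```text
time: 11.72
tcp_pos: [639.8, 30.5, 206.0]
eef_rot: [-0.221, 0.044, 0.974, 0.01]
ft_force: [-0.3, -1.1, -0.7]
grip_width: 93.2
grip_force: 0.0
```

```bash
python3 - <<'E'
from h import *
s=arm.state();print(s["time"],s["tcp_pos"],s["ft_force"],s["grip_width"],s["joint_positions"],rot(s["eef_rot"]).as_matrix())
r=arm.read_camera("top");cv2.imwrite("pics/t2.png",cv2.resize(r["img"][110:270,270:470],None,fx=4,fy=3.7))
rect("top","cassette",55,r=r); 
for l in ["jar","cassette","cassette_mid"]: print(l,[(np.round(d["location"]).tolist(),round(d["p"],2)) for d in arm.tip_of("top",l)[:4]])
E
```

```text
11.7167 [639.8257  30.5274 205.9984] [-0.3439 -1.0829 -0.6659] 93.18291261352081 [-0.0085  0.3347  1.255   0.0381  1.9968 -1.4818] [[-0.8984  0.0895 -0.43  ]
 [ 0.0808  0.996   0.0383]
 [ 0.4317 -0.0003 -0.902 ]]
top cassette [ 483.8 -224.9] [ 66.3 103.7] 86.2
jar [([509.0, -339.0, 5.0], 0.98), ([362.0, -244.0, 5.0], 0.95), ([581.0, 192.0, 3.0], 0.7), ([460.0, -103.0, 3.0], 0.49)]
cassette [([486.0, -228.0, 44.0], 0.57)]
cassette_mid [([488.0, -226.0, 50.0], 0.65)]
```

View pics/t2.png

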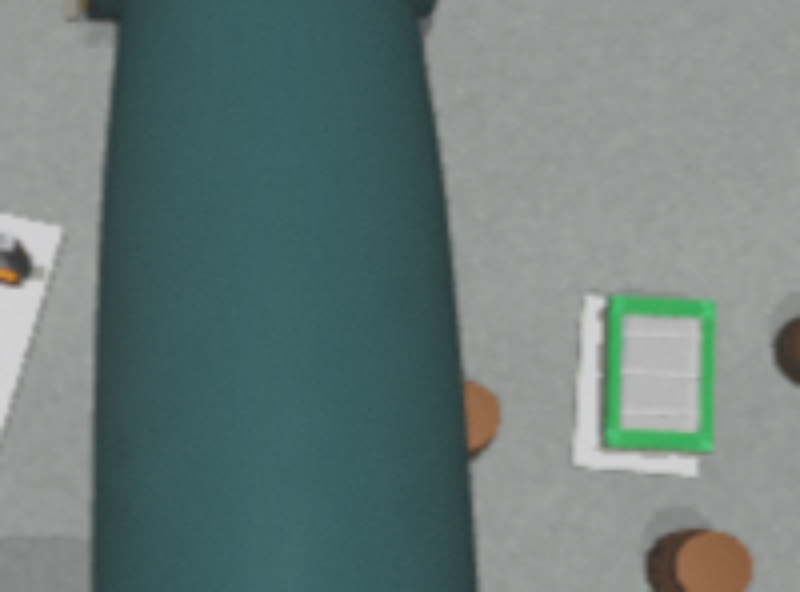

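The jar has left the cassette, which still lies undisturbed at about (660,375) in the crop; the arm hides the mat from this view. I'll fit the arm's kinematics to choose the grasp tilt.

```bash
cat > kin.py <<'E'
from h import *
from scipy.optimize import least_squares
RY=lambda a:Ro.from_euler('y',a); RZ=lambda a:Ro.from_euler('z',a)
Q=[[1.098,.116,1.442,0,1.584,-.038],[.4089,-.3989,1.8377,.0002,1.7034,-1.1621],[-.1494,-.3944,1.8344,.0001,1.7022,-1.6273],[-.5528,-.3517,1.817,.0003,1.6762,-2.0354],[-.0085,.3347,1.255,.0381,1.9968,-1.4818]]
P=[[284.338,612.196,218.646],[399.8576,201.1224,259.8098],[447.5867,-41.579,259.8171],[410.9657,-223.482,251.1684],[639.8257,30.5274,205.9984]]
def fk(q,k,sg=1):
    a,d1,L2,L3,e,Lt,lat=k
    R=RZ(q[0]); p=R.apply([a,lat,d1]); R=R*RY(q[1]); p=p+R.apply([0,0,L2]); R=R*RY(q[2]); p=p+R.apply([e,0,L3])
    R=R*RZ(sg*q[3])*RY(q[4]); p=p+R.apply([0,0,Lt]); return p,R*RZ(q[5]+OFF)
OFF=0
R5=np.array([[-.8984,.0895,-.43],[.0808,.996,.0383],[.4317,-.0003,-.902]])
def fit(sg):
    f=lambda k:np.ravel([fk(q,k,sg)[0]-p for q,p in zip(Q,P)])
    s=least_squares(f,[0,250,455,617,60,430,25.6]); return s
E
python3 - <<'E'
import kin; from kin import *
for sg in (1,-1):
    s=fit(sg); print(sg,s.x,np.abs(s.fun).max()); R=fk(Q[4],s.x,sg)[1].as_matrix()
    print((R.T@R5))
k=s=fit(1).x
E
```

```text
1 [  0.631  140.7674 460.8019 619.6202  85.0494 302.84    25.5137] 0.1272899713997333
[[-0.     -1.      0.    ]
 [ 1.     -0.0001 -0.0001]
 [ 0.0001 -0.      1.    ]]
-1 [ 12.2851  35.1423 428.8008 611.2296 -37.6848 288.274   29.6849] 16.290123127536095
[[ 0.0316 -0.9971 -0.0689]
 [ 0.9995  0.0312  0.0072]
 [-0.005  -0.0692  0.9976]]
```

```bash
cat >> kin.py <<'E'
K=fit(1).x
OFF=np.pi/2
lo=np.array([-2.83,-.83,.07,-1.14,.01,-2.97]);hi=np.array([2.83,2.19,2.5,4.28,3,2.97])
def ik(p,R,q0):
    def f(q):
        pp,RR=fk(q,K); return np.r_[(pp-p)/100,(R.inv()*RR).as_rotvec()]
    s=least_squares(f,np.clip(q0,lo+1e-3,hi-1e-3),bounds=(lo,hi)); return s.x,np.abs(s.fun).max()
E
python3 - <<'E'
from kin import *
s=arm.state();q=s["joint_positions"]; print(fk(q,K)[0]-s["tcp_pos"])
def tcp(g,R): return np.array(g)+R.apply([0,0,19])
for b in (0,20,30,40,50):
    R=tool(-5,-b); g=[485+20*np.cos(.085),-226.5-20*np.sin(.085),50]
    x,e=ik(tcp(g,R),R,q); print("grasp",b,x,round(e,4))
    for t0 in (0,.5,1,):
        qq=x; ok=True
        for a in np.linspace(0,1,10):  # rotate gradually on way to slot
            g2=np.array(g)*(1-a)+np.array([487.7,215,78+100*(a<1)])*a; g2[2]+=150*min(a*4,1)*(a<1)
            R2=tool(-5*(1-a)-15.7*a,-b+90*a); qq,e=ik(tcp(g2,R2),R2,qq)
        print("  place",90-b,qq,round(e,4)); break
E
```

```text
[0.0495 0.0299 0.1342]
grasp 0 [-0.4705 -0.027   1.9034 -0.      1.2651 -1.9541] 0.0
  place 90 [ 0.7488 -0.3497  2.3285 -1.14    0.9     0.0887] 0.5786
grasp 20 [-0.4142  0.1847  1.7085 -0.1101  1.5802 -1.8804] 0.0
  place 70 [ 0.7502 -0.3243  2.3241 -1.14    0.9004  0.1065] 0.2405
grasp 30 [-0.3933  0.2916  1.6183 -0.1533  1.7331 -1.8629] 0.0
  place 60 [ 0.7499 -0.3184  2.3265 -1.14    0.894   0.1119] 0.071
grasp 40 [-0.3766  0.3967  1.535  -0.1938  1.8817 -1.8549] 0.0
  place 50 [ 0.7118 -0.3336  2.2971 -0.9761  0.8804 -0.0451] 0.0
grasp 50 [-0.3635  0.4983  1.4604 -0.2347  2.0254 -1.8556] 0.0
  place 40 [ 0.6404 -0.3348  2.2344 -0.7051  0.9039 -0.3036] 0.0
```

```bash
cat >> kin.py <<'E'
U=20;B=50
RG=tool(-4.8,-B)
G=np.array([485,-226.5,50.])+U*np.array([np.cos(np.radians(4.8)),-np.sin(np.radians(4.8)),0])
TG=G+RG.apply([0,0,19])
E
python3 - <<'E'
from kin import *
pre=TG-RG.apply([0,0,110]); print(TG,pre)
q=arm.state()["joint_positions"]
cmd(pre,RG); print(ik(pre,RG,q))
mid=(pre+arm.state()["tcp_pos"])/2+[0,0,20]
E
```

```text
[ 490.4261 -226.9556   37.787 ] [ 574.3954 -234.0067  108.4937]
row [-0.0193 -0.8987  0.3614  0.0005  0.0694 -0.0007] rows need 6.969918114054438 3.49006474739835
(array([-0.335 ,  0.5938,  1.1992, -0.2364,  2.1921, -1.8736]), np.float64(1.7053025658242404e-15))
```

>>> {"op": "arm_command", "data": {
  "commands": [
    [-0.019,-0.899,0.361,0,0.069,0],
    [-0.019,-0.899,0.361,0,0.069,0],
    [-0.019,-0.899,0.361,0,0.069,0],
    [-0.019,-0.899,0.361,0,0.069,0],
    [-0.019,-0.899,0.361,0,0.069,0],
    [-0.019,-0.899,0.361,0,0.069,0],
    [-0.019,-0.899,0.361,0,0.069,0],
    [-0.019,-0.899,0.361,0,0.069,0]
  ],
  "fingers": 1
}}

```text
time: 12.63
tcp_pos: [571.6, -239.4, 105.8]
eef_rot: [-0.423, 0.042, 0.905, 0.019]
ft_force: [-0.6, -0.5, -0.1]
grip_width: 93.4
grip_force: 0.0
```

```bash
python3 - <<'E'
from kin import *
s=arm.state();print(s["time"],s["tcp_pos"],s["ft_force"],s["joint_positions"])
cmd(TG,RG)
r=arm.read_camera("top");w=arm.read_camera("wrist")
cv2.imwrite("pics/t3.png",np.vstack([r["img"],w["img"]])[:, :][100:700])
for c in ("top","scene","wrist"): 
  rect(c,"cassette",55); rect(c,"mat",3)
  print([(np.round(d["location"]).tolist(),round(d["p"],2)) for d in arm.tip_of(c,"jar")[:4]])
E
```

```text
12.6333 [ 571.5589 -239.4083  105.765 ] [-0.5833 -0.4601 -0.119 ] [-0.3444  0.5941  1.2035 -0.237   2.1889 -1.8724]
row [ 0.0014  0.0164  0.3549  0.001  -0.0002 -0.0011] rows need 2.5557979153190544 0.07630287924637218
none cassette
top mat [592.4 200.9] [85.7 24.9] 72.3
[([509.0, -340.0, 0.0], 0.91), ([640.0, 29.0, 4.0], 0.68), ([457.0, -102.0, 3.0], 0.43)]
scene cassette [558.2 177.2] [ 74.  165.7] 74.5
scene mat [637.1  29.4] [130.2 130.3] 87.3
[([359.0, -245.0, 3.0], 0.96), ([507.0, -337.0, 5.0], 0.69), ([642.0, 28.0, 6.0], 0.56)]
wrist cassette [ 487.6 -226.9] [ 65.6 105.4] 85.3
wrist mat [584.1  86.3] [46.3 23.6] 48.0
[([359.0, -247.0, -3.0], 0.96), ([503.0, -341.0, -5.0], 0.82), ([459.0, -101.0, -4.0], 0.76)]
```

View pics/t3.png

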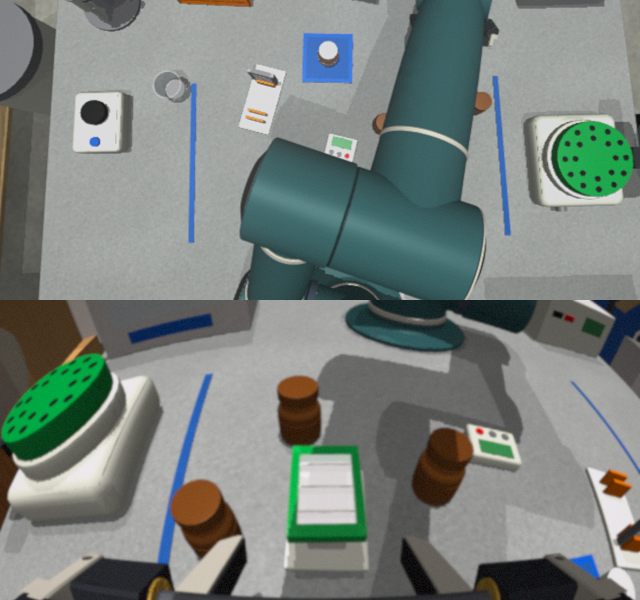

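The jar stands on the mat at (328,53) in the picture, near its centre. The wrist view shows the cassette between the fingers at (327,492) with the decoys clear.

```bash
python3 - <<'E'
from kin import *
s=arm.state();print(s["time"],s["tcp_pos"]);cmd(TG,RG)
E
```

```text
13.4833 [ 574.3272 -234.1631  107.6603]
row [ 0.0017 -0.001   0.3647  0.0007 -0.0001 -0.0006] rows need 2.624078078082846 0.043951252043234953
```

>>> {"op": "arm_command", "data": {
  "commands": [
    [0.002,0,0.08,0,0,0],
    [0.002,0,0.16,0,0,0],
    [0.002,0,0.24,0,0,0],
    [0.002,0,0.3,0,0,0],
    [0.002,0,0.34,0,0,0],
    [0.002,0,0.366,0,0,0],
    [0.002,0,0.366,0,0,0],
    [0.002,0,0.366,0,0,0]
  ]
}}

```text
time: 14.15
tcp_pos: [490.4, -226.7, 38.0]
eef_rot: [-0.422, 0.04, 0.905, 0.019]
ft_force: [0.2, -0.8, 0.2]
grip_width: 93.2
grip_force: 0.0
```

```bash
python3 - <<'E'
from kin import *
s=arm.state();print(s["time"],s["tcp_pos"],s["ft_force"]);arm.read_camera("wrist");cmd(TG,RG)
rect("wrist","cassette",55)
E
```

```text
14.15 [ 490.3814 -226.7258   38.0345] [ 0.2345 -0.7773  0.2107]
row [-0.0006 -0.0006  0.0018  0.0006  0.     -0.0006] rows need 0.0142882308060039 0.04380385023536097
wrist cassette [ 479.6 -226.1] [66.3 90.8] 85.4
```

>>> {"op": "arm_command", "data": {
  "commands": [
    [0,0,0,0,0,0],
    [0,0,0,0,0,0],
    [0,0,0,0,0,0],
    [0,0,0,0,0,0],
    [0,0,0,0,0,0],
    [0,0,0,0,0,0],
    [0,0,0,0,0,0],
    [0,0,0,0,0,0]
  ],
  "fingers": 0,
  "squeeze": 30
}}

```text
time: 14.97
tcp_pos: [490.1, -226.7, 37.7]
eef_rot: [-0.422, 0.04, 0.905, 0.019]
ft_force: [1.1, 0.5, -0.5]
grip_width: 63.5
grip_force: 30.0
```

```bash
python3 - <<'E'
from kin import *
s=arm.state();p=s["tcp_pos"];R=rot(s["eef_rot"]);print(p,s["ft_force"],s["grip_width"])
cmd(p+[0,0,60],R)
E
```

```text
[ 490.1443 -226.6642   37.6787] [ 1.0504  0.4535 -0.537 ] 63.500091883418584
row [ 0.1533 -0.     -0.1285  0.      0.      0.    ] rows need 1.4388489208633093 0.0
```

>>> {"op": "arm_command", "data": {
  "commands": [
    [0.02,0,-0.017,0,0,0],
    [0.06,0,-0.05,0,0,0],
    [0.11,0,-0.092,0,0,0],
    [0.17,0,-0.142,0,0,0],
    [0.23,0,-0.192,0,0,0],
    [0.28,0,-0.235,0,0,0],
    [0.307,0,-0.257,0,0,0],
    [0.307,0,-0.257,0,0,0]
  ]
}}

```text
time: 15.63
tcp_pos: [490.6, -226.9, 160.9]
eef_rot: [-0.421, 0.041, 0.906, 0.018]
ft_force: [0.8, 0.1, -1.4]
grip_width: 63.4
grip_force: 30.0
```

```bash
cat >> kin.py <<'E'
SLOT=np.array([487.7,215.0]); YS=-15.7
def place(dz,tilt=90-B,yaw=YS,u=U,slot=SLOT):
    R=tool(yaw,tilt); g=np.array([slot[0],slot[1],58+u+dz]); return g+R.apply([0,0,19]),R
E
python3 - <<'E'
from kin import *
s=arm.state();p=s["tcp_pos"];R=rot(s["eef_rot"]);q=s["joint_positions"];print(s["time"],p,s["ft_force"],s["grip_width"])
wps=[([470,-100,200],tool(-8,-20)),([440,60,220],tool(-12,10)),([450,140,210],tool(-14,30))]+[place(90),place(40),place(0)]
for P_,R_ in wps:
    cmd(P_,R_,p,R); p,R=np.array(P_),R_; q,e=ik(P_,R_,q); print("  q",q,e)
E
```

```text
15.6333 [ 490.6469 -226.8738  160.8999] [ 0.7744  0.097  -1.4482] 63.445024251612175
row [ 0.1685  0.4149 -0.0033 -0.0048 -0.0828  0.0065] rows need 3.2220134084934227 4.1812857331031275
  q [-0.2409 -0.0693  1.69   -0.0362  1.8681 -1.6766] 1.0459189070388675e-13
row [ 0.1856  0.5142 -0.0034 -0.001  -0.0833  0.0112] rows need 3.933146155121517 4.2261765542048435
  q [ 0.1159 -0.5265  1.9943 -0.0556  1.5083 -1.2466] 9.008390491026252e-09
row [ 0.0283  0.2678  0.0289  0.0019 -0.0555  0.0052] rows need 1.9482106485937554 2.807086422676278
  q [ 0.4549 -0.6396  2.1351 -0.3461  1.2488 -0.8277] 6.77424262518489e-12
row [ 0.0058  0.2718  0.2143  0.0027 -0.0278  0.0039] rows need 2.4903905079674926 1.4166353336568773
  q [ 0.6404 -0.4328  2.1486 -0.628   1.0486 -0.4407] 1.1682904643706135e-11
row [0.1071 0.     0.1277 0.     0.     0.    ] rows need 1.199040767386091 0.0
  q [ 0.6404 -0.3851  2.2002 -0.6657  0.9693 -0.37  ] 6.166785831984712e-13
row [0.0857 0.     0.1021 0.     0.     0.    ] rows need 0.959232613908873 0.0
  q [ 0.6404 -0.3348  2.2344 -0.7051  0.9039 -0.3036] 2.842170943040401e-14
```

>>> {"op": "arm_command", "data": {
  "commands": [
    [0.02,0.05,0,-0.001,-0.01,0.001],
    [0.045,0.11,0,-0.001,-0.022,0.002],
    [0.07,0.18,0,-0.002,-0.035,0.003],
    [0.1,0.25,0,-0.003,-0.049,0.004],
    [0.13,0.32,0,-0.004,-0.064,0.005],
    [0.155,0.38,0,-0.005,-0.076,0.006],
    [0.168,0.415,-0.003,-0.005,-0.083,0.007],
    [0.168,0.415,-0.003,-0.005,-0.083,0.007]
  ]
}}

```text
time: 16.3
tcp_pos: [469.0, -98.3, 198.3]
eef_rot: [-0.172, 0.07, 0.983, 0.012]
ft_force: [-0.5, -0.6, -1.0]
grip_width: 63.7
grip_force: 30.0
```

>>> {"op": "arm_command", "data": {
  "commands": [
    [0.02,0.055,0,0,-0.009,0.001],
    [0.045,0.12,0,0,-0.02,0.003],
    [0.075,0.2,0,0,-0.033,0.005],
    [0.105,0.29,0,0,-0.047,0.006],
    [0.135,0.37,0,0,-0.06,0.008],
    [0.165,0.45,0,-0.001,-0.073,0.01],
    [0.186,0.514,-0.003,-0.001,-0.083,0.011],
    [0.186,0.514,-0.003,-0.001,-0.083,0.011]
  ]
}}

```text
time: 16.97
tcp_pos: [438.8, 62.5, 217.0]
eef_rot: [0.086, 0.104, 0.991, -0.009]
ft_force: [-0.8, -0.1, -2.1]
grip_width: 63.7
grip_force: 30.0
```

>>> {"op": "arm_command", "data": {
  "commands": [
    [0.002,0.02,0.002,0,-0.004,0],
    [0.006,0.06,0.007,0,-0.013,0.001],
    [0.012,0.11,0.012,0.001,-0.023,0.002],
    [0.018,0.17,0.018,0.001,-0.035,0.003],
    [0.024,0.23,0.025,0.002,-0.047,0.004],
    [0.028,0.268,0.029,0.002,-0.055,0.005],
    [0.028,0.268,0.029,0.002,-0.055,0.005],
    [0.028,0.268,0.029,0.002,-0.055,0.005]
  ]
}}

```text
time: 17.63
tcp_pos: [450.0, 140.4, 205.9]
eef_rot: [0.252, 0.117, 0.96, -0.032]
ft_force: [0.5, -0.1, -0.9]
grip_width: 63.7
grip_force: 30.0
```

```bash
python3 - <<'E'
from kin import *
s=arm.state();print(s["time"],s["tcp_pos"],s["ft_force"],s["grip_width"],s["joint_positions"])
cmd(*place(75)); cmd(*place(60))
E
```

```text
17.6333 [449.9812 140.3742 205.8842] [ 0.487  -0.0753 -0.8555] 63.653667310551874 [ 0.4519 -0.6322  2.135  -0.34    1.2505 -0.8324]
row [ 0.0203  0.2712  0.2455  0.0023 -0.0295  0.0043] rows need 2.635991447857938 1.5029256195061342
row [ 0.0448  0.2714  0.2891  0.0023 -0.0295  0.0043] rows need 2.870771385465416 1.5029256195061342
```

>>> {"op": "arm_command", "data": {
  "commands": [
    [0.002,0.03,0.02,0,-0.003,0],
    [0.006,0.08,0.06,0.001,-0.008,0.001],
    [0.012,0.13,0.11,0.001,-0.014,0.002],
    [0.018,0.19,0.17,0.002,-0.02,0.003],
    [0.02,0.24,0.22,0.002,-0.026,0.004],
    [0.03,0.271,0.26,0.002,-0.0295,0.0043],
    [0.045,0.271,0.289,0.0023,-0.0295,0.0043],
    [0.045,0.271,0.289,0.0023,-0.0295,0.0043]
  ]
}}

```text
time: 18.3
tcp_pos: [499.7, 210.1, 122.0]
eef_rot: [0.338, 0.129, 0.931, -0.048]
ft_force: [-0.2, -0.9, -3.0]
grip_width: 63.6
grip_force: 30.0
```

```bash
python3 - <<'E'
from kin import *
r=arm.read_camera("scene");t=arm.read_camera("top");w=arm.read_camera("wrist")
s=arm.state();print(s["time"],s["tcp_pos"],s["ft_force"],s["grip_width"]);cmd(*place(60))
g=s["tcp_pos"]-rot(s["eef_rot"]).apply([0,0,19]);print("grip pt",g)
a=cv2.resize(r["img"][140:240,330:430],(400,400),interpolation=2);b=cv2.resize(w["img"][150:350,220:420],(400,400),interpolation=2)
cv2.imwrite("pics/p1.png",np.hstack([a,b]))
for c in ("scene","top","wrist"): print([(np.round(d["location"]).tolist(),round(d["p"],2)) for d in arm.tip_of(c,"cassette_mid")[:2]],[(np.round(d["location"],1).tolist(),round(d["p"],2)) for d in arm.tip_of(c,"free_slot")[:2]])
E
```

```text
18.45 [500.4081 210.6    125.9304] [ 0.1063  0.5848 -0.7069] 63.477580729420986
row [ 0.0084  0.0026  0.0037  0.      0.0004 -0.0006] rows need 0.06900421380329697 0.03666314223259628
grip pt [488.6161 213.9091 140.4562]
[([492.0, 215.0, 118.0], 0.72), ([486.0, 216.0, 8.0], 0.54)] [([487.0, 216.6, 8.7], 0.57)]
[([489.0, 215.0, 119.0], 0.77)] [([487.8, 217.7, 5.7], 0.7), ([640.9, 27.8, 3.8], 0.67)]
[([491.0, 216.0, 123.0], 0.63)] [([484.9, 217.4, 5.5], 0.57), ([638.0, 27.0, 8.2], 0.5)]
```

View pics/p1.png

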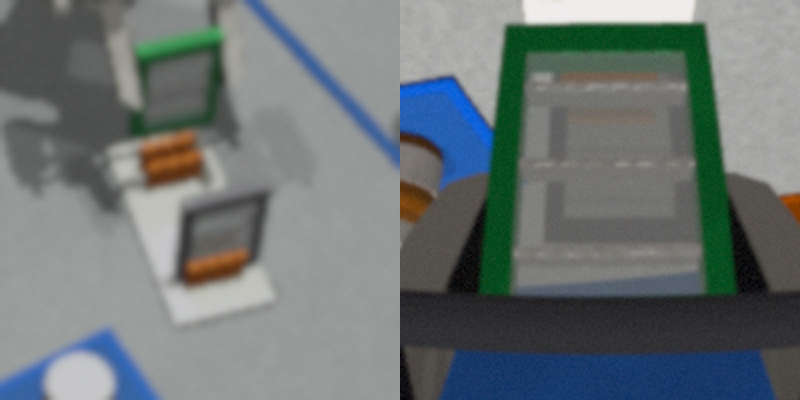

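The left half shows the cassette upright above the free slot, green top edge at (180,42). The right half shows it in the grip, lower corners at (505,25) and (705,25), with the rails visible through the plate. I'll check the alignment numerically.

```bash
python3 - <<'E'
from kin import *
r=arm.read_camera("wrist");I=r["img"]
s=arm.state();p=s["tcp_pos"];R=rot(s["eef_rot"]);g=p-R.apply([0,0,19]);print(s["time"],g,s["ft_force"])
cmd(*place(60))
def pj(X):
    X=np.atleast_2d(X)@r["R"].T+r["t"]; n=np.linalg.norm(X[:,:2],axis=1); th=np.arctan2(n,X[:,2]); return X[:,:2]/n[:,None]*th[:,None]*r["fx"]+[r["cx"],r["cy"]]
fr=Ro.from_euler('z',YS,degrees=True)
# predicted near-face corners (bottom, u=-70 below grip)
for lean in (-3,0,3):
    RR=R*Ro.from_euler('y',40+lean,degrees=True) ; X=[g+Ro.from_euler('z',YS,degrees=True).apply(Ro.from_euler('y',lean,degrees=True).apply(v)) for v in ([-5,-32,-70],[-5,32,-70])]
    print("bottom corners pred, lean",lean,pj(X).round(1).tolist())
for cx in (-12.5,-6.5,6.5,12.5): print("rail edge",cx,pj([np.r_[SLOT,38]+fr.apply([cx,v,0]) for v in (-23,23)]).round(1).tolist())
J=cv2.cvtColor(I,cv2.COLOR_BGR2LAB).astype(int)
col=I[150:230,318:328].astype(int).mean(1); print([(150+i,int(c[2]-c[0]),int(c[1]-c[2])) for i,c in enumerate(col)])
for y in (170,180): print(y,[(x,int(I[y,x,1])-int(I[y,x,2])) for x in list(range(266,280))+list(range(366,380))])
E
```

```text
18.8 [488.2155 214.7381 140.0647] [ 0.083   0.0873 -1.1513]
row [ 0.0061  0.0003  0.004   0.0002  0.0005 -0.0005] rows need 0.052583943743789094 0.038435137714254844
bottom corners pred, lean -3 [[273.7, 163.1], [370.8, 162.7]]
bottom corners pred, lean 0 [[272.9, 159.6], [371.5, 159.2]]
bottom corners pred, lean 3 [[272.2, 156.2], [372.2, 155.8]]
rail edge -12.5 [[289.2, 117.7], [355.3, 117.4]]
rail edge -6.5 [[289.9, 124.1], [354.7, 123.8]]
rail edge 6.5 [[291.3, 137.1], [353.4, 136.8]]
rail edge 12.5 [[291.9, 142.7], [352.8, 142.5]]
[(150, 4, -2), (151, 4, -2), (152, 4, -2), (153, 4, -2), (154, 3, -2), (155, 3, -2), (156, 4, -2), (157, 4, -2), (158, 3, -2), (159, 4, -2), (160, 5, 2), (161, 0, 13), (162, -4, 29), (163, -13, 52), (164, -19, 64), (165, -22, 66), (166, -24, 68), (167, -19, 63), (168, -21, 65), (169, -21, 65), (170, -22, 66), (171, -21, 65), (172, -21, 66), (173, -22, 65), (174, -20, 63), (175, -15, 53), (176, -9, 38), (177, -6, 28), (178, -6, 24), (179, -4, 21), (180, -4, 20), (181, -5, 20), (182, -4, 20), (183, -6, 20), (184, -4, 19), (185, 5, 9), (186, 22, -4), (187
[... 498 characters left out ...]
(223, 1, 0), (224, 1, 0), (225, 2, 0), (226, 2, 0), (227, 3, 0), (228, 4, 0), (229, 6, -3)]
170 [(266, 1), (267, 1), (268, 1), (269, 3), (270, 3), (271, 10), (272, 24), (273, 49), (274, 70), (275, 70), (276, 64), (277, 66), (278, 70), (279, 61), (366, 62), (367, 69), (368, 63), (369, 65), (370, 69), (371, 57), (372, 46), (373, 28), (374, 14), (375, 4), (376, 2), (377, 0), (378, 3), (379, 0)]
180 [(266, -1), (267, 0), (268, 1), (269, 4), (270, 14), (271, 29), (272, 51), (273, 72), (274, 67), (275, 61), (276, 72), (277, 66), (278, 69), (279, 72), (366, 69), (367, 78), (368, 71), (369, 65), (370, 77), (371, 70), (372, 72), (373, 54), (374, 38), (375, 21), (376, 9), (377, 2), (378, 2), (379, 3)]
```

```bash
python3 - <<'E'
from kin import *
r=arm.read_camera("wrist");I=r["img"].astype(int)
for x0 in (295,310,322,335,348):
    c=I[90:162,x0-2:x0+3].mean(1); d=(c[:,2]-c[:,0]).astype(int); print(x0,[(90+i,int(c[i,2]),int(v)) for i,v in enumerate(d) if v>40])
o=((I[...,2]-I[...,0])>60).astype(np.uint8);o[:90]=0;o[160:]=0;o[:,:270]=0;o[:,375:]=0
n,L,S,C=cv2.connectedComponentsWithStats(o);print(S[1:],C[1:])
E
```

```text
295 [(95, 135, 54), (96, 119, 85), (97, 116, 97), (98, 116, 98), (99, 118, 99), (100, 120, 98), (101, 121, 98), (102, 121, 102), (103, 118, 107), (104, 116, 108), (105, 115, 111), (106, 116, 115), (107, 115, 114), (108, 116, 116), (109, 116, 115), (110, 116, 115), (111, 118, 118), (112, 116, 116), (113, 117, 117), (114, 117, 116), (115, 118, 118), (116, 120, 120), (117, 136, 135), (118, 171, 171), (119, 211, 211), (120, 227, 227), (121, 231, 231), (122, 229, 229), (123, 222, 214), (124, 195, 172), (125, 160, 122), (126, 139, 94), (127, 134, 85), (128, 132, 85), (129, 131, 87), (130, 130, 90), (131, 128, 93), (132, 129, 94), (133, 126, 96), (134, 125, 98), (135, 124, 99), (136, 126, 101), (137, 132, 109), (138, 154, 132), (139, 185, 161), (140, 211, 189), (141, 223, 196), (142, 224, 159), (143, 222, 93)]
310 [(94, 173, 42), (95, 136, 71), (96, 119, 108), (97, 117, 117), (98, 116, 116), (99, 116, 116), (100, 117, 117), (101, 116, 116), (102, 117, 117), (103, 118, 118), (104, 117, 117), (105, 117, 117), (106, 117, 117), (107, 119, 119), (108, 117, 117), (109, 118, 118), (110, 118, 118),
[... 2421 characters left out ...]
16), (107, 117, 116), (108, 117, 117), (109, 116, 116), (110, 117, 117), (111, 116, 116), (112, 118, 118), (113, 118, 117), (114, 117, 117), (115, 117, 117), (116, 120, 120), (117, 137, 137), (118, 173, 173), (119, 209, 209), (120, 226, 226), (121, 229, 229), (122, 230, 230), (123, 225, 225), (124, 203, 203), (125, 162, 162), (126, 131, 131), (127, 117, 117), (128, 117, 116), (129, 116, 116), (130, 116, 116), (131, 116, 116), (132, 117, 117), (133, 115, 115), (134, 117, 117), (135, 118, 118), (136, 118, 118), (137, 136, 136), (138, 175, 175), (139, 213, 213), (140, 227, 227), (141, 230, 230), (142, 229, 186), (143, 228, 108), (144, 226, 46)]
[[ 291   95   65   49 2993]] [[322.979  118.9489]]
```

>>> {"op": "arm_command", "data": {
  "commands": [
    [0.008,0.001,0.0095,0,0,0],
    [0.02,0.001,0.024,0,0,0],
    [0.035,0.001,0.042,0,0,0],
    [0.05,0.001,0.06,0,0,0],
    [0.063,0.001,0.075,0,0,0],
    [0.073,0.001,0.087,0,0,0],
    [0.079,0.001,0.0945,0,0,0],
    [0.079,0.001,0.0945,0,0,0]
  ]
}}

```text
time: 19.52
tcp_pos: [500.0, 211.7, 87.1]
eef_rot: [0.34, 0.129, 0.93, -0.046]
ft_force: [-1.0, -0.9, -1.6]
grip_width: 64.1
grip_force: 30.0
```

```bash
python3 - <<'E'
from kin import *
import kin
arm.read_camera("wrist")
s=arm.state();print(s["time"],s["tcp_pos"]-rot(s["eef_rot"]).apply([0,0,19]),s["ft_force"],s["ft_torque"],s["grip_width"])
cmd(*place(25,slot=SLOT+[.5,0]))
E
```

```text
19.5667 [488.3387 215.1199 102.2069] [-0.4228 -0.4404 -1.358 ] [0.1002 0.4936 0.0397] 63.87775712124097
row [-0.0013 -0.0006 -0.0022  0.0001  0.0004 -0.0004] rows need 0.019039083659671528 0.02805025147675874
```

>>> {"op": "arm_command", "data": {
  "commands": [
    [0.006,0,0.007,0,0,0],
    [0.013,0,0.0155,0,0,0],
    [0.02,0,0.024,0,0,0],
    [0.026,0,0.031,0,0,0],
    [0.032,0,0.038,0,0,0],
    [0.037,0,0.044,0,0,0],
    [0.037,0,0.044,0,0,0],
    [0.037,0,0.044,0,0,0]
  ]
}}

```text
time: 20.23
tcp_pos: [500.2, 211.9, 70.7]
eef_rot: [0.34, 0.129, 0.93, -0.046]
ft_force: [0.4, 1.2, -1.1]
grip_width: 63.8
grip_force: 30.0
```

```bash
python3 - <<'E'
from kin import *
arm.read_camera("wrist")
s=arm.state();print(s["time"],s["tcp_pos"]-rot(s["eef_rot"]).apply([0,0,19]),s["ft_force"],s["ft_torque"],s["grip_width"])
cmd(*place(0,slot=SLOT+[.5,0]))
E
```

```text
20.2833 [488.4989 215.2406  85.4061] [ 0.2102 -0.5927 -0.962 ] [0.1701 0.4524 0.0216] 63.496497035941516
row [ 0.0167 -0.0012  0.0184  0.0002  0.0004 -0.0004] rows need 0.17872741021838479 0.03300955677282074
```

>>> {"op": "arm_command", "data": {
  "commands": [
    [0.003,0,0.0035,0,0,0],
    [0.006,0,0.007,0,0,0],
    [0.009,0,0.0105,0,0,0],
    [0.011,0,0.013,0,0,0],
    [0.013,0,0.0155,0,0,0],
    [0.015,0,0.018,0,0,0],
    [0.016,0,0.019,0,0,0],
    [0.016,0,0.019,0,0,0]
  ]
}}

```text
time: 20.95
tcp_pos: [500.2, 211.9, 63.2]
eef_rot: [0.34, 0.129, 0.93, -0.046]
ft_force: [0.1, 0.9, -1.2]
grip_width: 63.8
grip_force: 30.0
```

```bash
python3 - <<'E'
from kin import *
arm.read_camera("wrist")
s=arm.state();print(s["time"],s["tcp_pos"]-rot(s["eef_rot"]).apply([0,0,19]),s["ft_force"],s["ft_torque"],s["grip_width"])
E
```

```text
21.0 [488.4597 215.2283  77.8487] [-0.477   0.1327 -1.6801] [0.1086 0.5058 0.0031] 63.99140799989811
```

>>> {"op": "arm_command", "data": {
  "commands": [
    [0.001,0,0.0012,0,0,0],
    [0.002,0,0.0024,0,0,0],
    [0.003,0,0.0036,0,0,0],
    [0.004,0,0.0048,0,0,0],
    [0.005,0,0.006,0,0,0],
    [0.0055,0,0.0066,0,0,0],
    [0.0055,0,0.0066,0,0,0],
    [0.0055,0,0.0066,0,0,0]
  ]
}}

```text
time: 21.67
tcp_pos: [500.9, 211.9, 62.2]
eef_rot: [0.341, 0.129, 0.93, -0.046]
ft_force: [-5.2, -4.9, 11.6]
grip_width: 63.5
grip_force: 30.0
```

```bash
python3 - <<'E'
from kin import *
arm.read_camera("wrist")
s=arm.state();print(s["time"],s["tcp_pos"]-rot(s["eef_rot"]).apply([0,0,19]),s["ft_force"],s["ft_torque"],s["grip_width"])
E
```

```text
21.7167 [489.0979 215.1203  76.7182] [-5.1102 -5.6407 11.0466] [-1.0074  0.0186 -0.6351] 63.506995031564024
```

>>> {"op": "arm_command", "data": {
  "commands": [
    [-0.001,0,-0.001,0,0,0],
    [-0.001,0,-0.001,0,0,0],
    [-0.001,0,-0.001,0,0,0],
    [-0.001,0,-0.001,0,0,0],
    [-0.001,0,-0.001,0,0,0],
    [-0.001,0,-0.001,0,0,0],
    [-0.001,0,-0.001,0,0,0],
    [-0.001,0,-0.001,0,0,0]
  ],
  "fingers": 1
}}

```text
time: 22.38
tcp_pos: [500.3, 211.9, 61.2]
eef_rot: [0.34, 0.129, 0.93, -0.046]
ft_force: [0.1, 0.6, 0.0]
grip_width: 93.0
grip_force: 0.0
```

```bash
python3 - <<'E'
from kin import *
s=arm.state();print(s["time"],s["ft_force"],s["grip_width"])
for c in ("scene","top","wrist"): arm.read_camera(c); print([(np.round(d["location"]).tolist(),round(d["p"],2)) for d in arm.tip_of(c,"cassette_mid")[:2]])
E
```

```text
22.3833 [0.0811 0.6357 0.0251] 92.96360716760316
[([492.0, 213.0, 61.0], 0.72)]
[([490.0, 217.0, 54.0], 0.68), ([406.0, 4.0, 0.0], 0.43)]
[([493.0, 215.0, 58.0], 0.93)]
```

>>> {"op": "arm_command", "data": {
  "commands": [
    [0,0,-0.03,0,0,0],
    [0,0,-0.08,0,0,0],
    [0,0,-0.15,0,0,0],
    [0,0,-0.23,0,0,0],
    [0,0,-0.31,0,0,0],
    [0,0,-0.38,0,0,0],
    [0,0,-0.42,0,0,0],
    [0,0,-0.42,0,0,0]
  ]
}}

```text
time: 23.35
tcp_pos: [421.4, 234.8, 160.5]
eef_rot: [0.341, 0.129, 0.93, -0.044]
ft_force: [0.5, 0.1, 1.0]
grip_width: 92.9
grip_force: 0.0
```

```bash
python3 - <<'E'
from kin import *
im={}
for c in ("scene","top","wrist"):
    im[c]=arm.read_camera(c)["img"]; print(c,[[(np.round(d["location"]).tolist(),round(d["p"],2)) for d in arm.tip_of(c,l)[:2]] for l in ("cassette_mid","stored_cassette","jar","mat")])
s=arm.state();print(s["time"],s["tcp_pos"],s["ft_force"],s["grip_width"])
a=cv2.resize(im["scene"][140:290,300:450],(400,400),interpolation=2);b=cv2.resize(im["wrist"][100:300,220:420],(400,400),interpolation=2)
cv2.imwrite("pics/f1.png",np.hstack([a,b]))
E
```

```text
scene [[([494.0, 214.0, 57.0], 0.9)], [([582.0, 195.0, 8.0], 0.82)], [([357.0, -248.0, 1.0], 0.98), ([460.0, -109.0, 3.0], 0.7)], [([640.0, 30.0, 2.0], 0.61), ([491.0, 216.0, 53.0], 0.29)]]
top [[([489.0, 214.0, 58.0], 0.62), ([639.0, 29.0, -2.0], 0.35)], [([577.0, 196.0, 6.0], 0.64), ([490.0, 218.0, 56.0], 0.42)], [([509.0, -338.0, 3.0], 0.86), ([361.0, -246.0, 0.0], 0.75)], [([636.0, 31.0, 1.0], 0.59)]]
wrist [[([491.0, 217.0, 57.0], 0.63), ([482.0, 214.0, 4.0], 0.35)], [], [([358.0, -247.0, 0.0], 0.82), ([641.0, 29.0, 6.0], 0.74)], [([634.0, 35.0, 0.0], 0.75), ([481.0, -226.0, -3.0], 0.25)]]
24.1 [422.0839 233.7337 157.4361] [ 0.4681  0.3517 -0.0537] 92.86269358897025
```

View pics/f1.png

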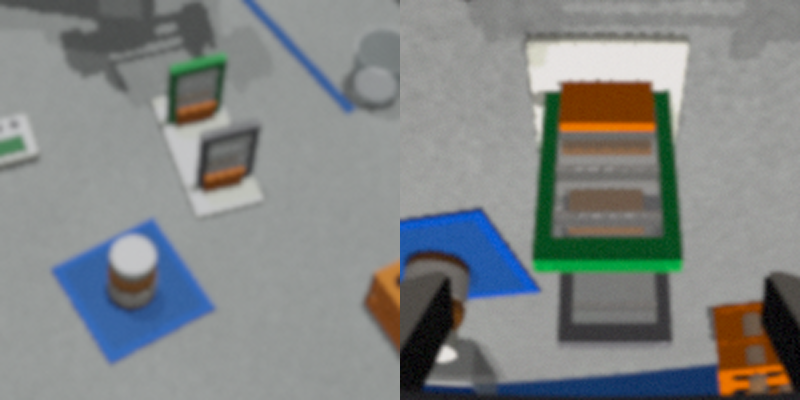

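The cassette stands fully down between the rails, middle about 57 mm above the bench, with its green edge at (605,262) central on the rail. The jar stands upright on the mat at (132,270), and the gripper is clear.

```bash
python3 -c "
from bench import arm
print(arm.sign_off())"
```

```text
the job is handed in; nothing more can be done
None
```

The jar stands upright near the centre of the blue mat, and the cassette is upright, fully down and about centred in the free slot with the gripper clear; I handed the job in at about 24 s of the 58 s allowed.

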